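# Close a camper's water strainer and hold its bayonet plug at the vent mark

## Robot

A 6-joint arm with a two-finger parallel gripper is mounted at the origin on the work surface. World frame = base frame: x ahead of the robot, y to its left, z up, the work surface at z = 0. Lengths are in mm, angles in rad, forces in N, time in s.
With the tool pointing down it reaches from about 375 to 825 mm from the base axis. Payload 5.5 kg.
Tool frame: the origin (TCP) lies on the mounting face of the last link; the fingertips stand 173 mm ahead of it and the grasp point (between the pads) lies bot.grasp_offset ahead of it (bot.grasp_offset is the distance from the TCP to the grasp point, in mm); x points along the fingers, y is the direction in which the jaws open and shut, and the axes are right-handed (so a half turn about x gives the same grasp; the last joint's range is limited). The gripper opens to 85 mm and grips with 20 to 120 N. Pads are 22 mm wide; open, the fingers measure 114 mm over their backs; the gripper's body (76 mm by 85 mm) begins 54 mm behind the grasp point. The pads swing forward as they close: fully open they stand 13 mm farther back than shut.
Start: joints at [-1.135, 0.314, -0.047, 1.21, 0, 1.571], TCP at [253.278, -543.917, 404.699] pointing down, gripper open.
Joint ranges: [-2.67, 2.67], [-0.69, 1.73], [-1.03, 1.25], [-2.08, 2.16], [-1.42, 1.45], [-3.14, 3.14]. Speed limits (rad/s): [2.39, 2.39, 3.01, 3.14, 3.14, 3.14].

## Interface

Orientations are given as [roll, pitch, yaw] about the fixed x, y, z axes, in that order (R = Rz(yaw) Ry(pitch) Rx(roll)).
In Python, from station import bot gives the robot as it stands.
- The arm moves only by the tool apply_moves, never from a script. Its argument "moves" is a list of rows, each an object with "travel": the shift along the tool's x, y, z in m, a list of three; "spin": the turn about the tool's x in degrees. A call has 1 to 12 rows; each row shifts and turns the commanded pose from where the row before left it, along the tool's axes as they then stand; what a row does not reach is not made up. A row lasts 1/8 s, in which the tool goes at most 62.5 mm and 10.7 degrees, less where a joint would pass 70% of its speed; a pose out of reach is approached as far as the arm can. A call is refused whole if a number of a shift passes 0.0625 or a number of a turn 10.7, either way. A call with a gripper value outside its range is refused whole. "claw" is the opening, from 0 (shut) to 1 (fully open), set as the call begins (left out, the last holds). The fingers move at their own pace and stop on an object; the grip force is fixed at half the most. Time passes only in rows, so rows that do not move let the fingers close. It gives the time, the measured TCP pose, the force and the opening at its end, in the units of the state.
- bot.state(): the state, without advancing time (a new reading comes with each control period).
- bot.get_image(name): name is "side" or "top"; returns a dict with "frame" (480x640x3 uint8, red, green, blue), "fx", "fy", "cx", "cy" (pixels), "extrinsics" (4x4, takes a point from camera to world coordinates). Camera axes: x right, y down, z forward; pixel columns grow to the right and rows downward; lengths in mm; the calibration is good to about 2 mm. A picture is of the moment at which its call begins. There is no depth.
- bot.job_done(): hands the job in, once; it reports no verdict.
The state is a dict: "t": time; "q": joint angles; "joint_velocities": joint speeds; "effort": joint torques, N m; "ee_pos": TCP position; "tcp_rot": TCP orientation; "force": force on the tool from outside, world axes, zero at the start; "wrist_torque": the same for the moment, N m; "grip_width": opening from 0.0 (shut) to 1.0 (fully open).
Only numpy, scipy, OpenCV 4.12 (cv2) and the standard library are available. Lean on these libraries where they do the work, as an engineer would, in place of code of your own. Each camera call takes 0.05 s, during which the arm holds its last target.

## Task

Close up the camper's water strainer: first turn its three bolt knobs clockwise to their end stops, in any order, then drop the loose bayonet plug into the port in the middle until its disc lies flush. Twist the plug clockwise half way, until its grip bar lines up with the single white ribs, never on through the lock click towards the double ribs, and keep hold of it there, because a spring turns it back: the program finishes with the gripper still holding the plug at that mark. Leave the other things on the worktop where they are.

Things in the scene. Friction and masses are not known exactly. Their poses are not given: they have to be found in the camera images.
- housing: Fixed strainer housing, grey plastic drum 200 mm wide, 28 mm high, yaw varies. In its middle a turret, 100 mm wide, rises to a flat top 50 mm above the worktop, with the bayonet port in it. Origin: centre of the underside; z is the port axis; the port's two notches are at +x and -x. A brass hose tail sticks out at +x, near the worktop.
- port (a point): Centre of the port's mouth, 50 mm above the housing's origin, axes as the housing's. A round hole 47 mm wide with two notches at +x and -x (13 mm wide, reaching at least 32 mm from the axis) through a 6 mm plate, over a hollow; 21 mm deep in all.
- vent_mark (a point): Middle of one of the two single white ribs (3 x 13 mm, radial) on the turret's top, 42 mm from the port axis and 0.75 rad (43 deg) clockwise, seen from above, from the +x notch; the other is opposite. The double white ribs, 1.5 rad clockwise from the notches, mark the locked position.
- plug: Loose black plug, about 100 to 200 g, standing upright. Origin: centre of its underside. From below: shank 43 mm wide, 17 mm high, with two lugs at its foot at +x and -x (9 mm wide, 8 mm high, reaching 29 mm from the axis); disc 68 mm wide, 17 to 23 mm up; grip bar along x, 23 to 53 mm up. A half turn makes no difference. Seated, disc on the turret, its origin is 33 mm above the housing's.
- plug_grip (a point): Middle of the plug's grip bar, 38 mm above its underside; axes as the plug's. The bar is 58 mm long along x (in line with the lugs), 12 mm thick along y, 30 mm high. The plug enters the port with its x axis along the housing's, then turns clockwise only, the lugs catching under the plate.
- vent_cam (a joint): Hidden sprung cam under the port, which the plug's lugs push after about 0.1 rad of twist (0.03 N m, 0.06 half way) and which turns the plug back if let go. 0 at rest, grows clockwise: about the plug's twist less 0.07 rad, so near 0.68 at the single ribs. The lock click is felt from about 0.9 and is passed at 1.15; stop at 1.48.
- bolt_a (a joint): Turn of bolt knob a, which stands 78 mm from the port axis, 60 deg anticlockwise from the housing's +x. Grows clockwise seen from above, from 0 (loose) to the end stop at 1.5 rad, where its bar points at the port axis; starts between 0.1 and 0.6. Light friction (0.04 N m), stays where it is left.
- bolt_a_grip (a point): Middle of bolt knob a's black grip bar, on the knob's axis, 77 mm above the worktop. The bar is 40 mm long along x, 11 mm thick along y, and reaches from 69 to 90 mm above the worktop, over a collar 32 mm in diameter.
- bolt_b (a joint): Turn of bolt knob b, which stands 78 mm from the port axis, opposite the housing's +x. Grows clockwise seen from above, from 0 (loose) to the end stop at 1.5 rad, where its bar points at the port axis; starts between 0.1 and 0.6. Light friction (0.04 N m), stays where it is left.
- bolt_b_grip (a point): Middle of bolt knob b's black grip bar, on the knob's axis, 77 mm above the worktop. The bar is 40 mm long along x, 11 mm thick along y, and reaches from 69 to 90 mm above the worktop, over a collar 32 mm in diameter.
- bolt_c (a joint): Turn of bolt knob c, which stands 78 mm from the port axis, 60 deg clockwise from the housing's +x. Grows clockwise seen from above, from 0 (loose) to the end stop at 1.5 rad, where its bar points at the port axis; starts between 0.1 and 0.6. Light friction (0.04 N m), stays where it is left.
- bolt_c_grip (a point): Middle of bolt knob c's black grip bar, on the knob's axis, 77 mm above the worktop. The bar is 40 mm long along x, 11 mm thick along y, and reaches from 69 to 90 mm above the worktop, over a collar 32 mm in diameter.
- spring_plate: Bystander: blue square bed-spring plate 100 x 100 mm, 18 mm high; origin at its underside's centre. Leave it where it is.
- mug: Bystander: white mug 80 mm wide, 90 mm high; origin at its underside's centre. Leave it where it is.
- screw_jar: Bystander: glass jar 60 mm wide, 75 mm high; origin at its underside's centre. Leave it where it is.
- driver: Bystander: screwdriver 160 mm long, lying along x; origin at its underside's centre. Leave it where it is.
- gasket: Bystander: rubber ring 48 mm wide, 8 mm high; origin at its underside's centre. Leave it where it is.
- slat: Bystander: wooden slat 300 x 50 x 12 mm, long side along x; origin at its underside's centre. Leave it where it is.
- tray: Bystander: open grey tray 160 x 110 x 45 mm; origin at its underside's centre. Leave it where it is.
Not all that is in view belongs to the job. Leave any red or yellow look-alike of the plug alone. What is shaped like the housing but green is not meant.

How it is judged (in metres and radians):
On the way, in this order (a step that is already met when the one before it is completed fails the run):
1. all three bolt knobs are turned to their end stops (value of joint each of bolt_a, bolt_b, bolt_c above 1.4 rad), for 0.2 s.
2. the plug is seated in the port, lugs in the notches (z of plug in the frame of housing between 0.027 and 0.037 m and horizontal distance between plug and housing below 0.005 m and angle between plug's own z axis and vertical below 0.08 rad and angle between the x axis of plug and the x axis of housing, either way round below 0.35 rad), for 0.1 s.
At the end, for the whole second after the job is handed in: All three bolts are at their end stops (joint above 1.35 of 1.5 rad); the plug is seated (origin 27 to 37 mm above the housing's, within 5 mm of its axis, tilt under 0.08 rad), turned 0.55 to 0.95 rad clockwise from the notches throughout, and gripped by the fingers with more than 2 N (value of joint each of bolt_a, bolt_b, bolt_c above 1.35 rad and z of plug in the frame of housing between 0.027 and 0.037 m and horizontal distance between plug and housing below 0.005 m and angle between plug's own z axis and vertical below 0.08 rad and angle between the x axis of plug and the x axis of housing, either way round between 0.55 and 0.95 rad and value of joint vent_cam between 0.4 and 1 rad and contact force between the fingers and plug above 2 N); the arm keeps its last pose, push and grip.
It fails at once if the plug is turned through the lock click (value of joint vent_cam above 1.15 rad).
It fails at once if another thing on the worktop is moved more than 3 cm (distance of any of spring_plate, mug, screw_jar, driver, gasket, slat, tray from where it was at the start of the episode above 0.03 m).
It also fails if it takes over 72 s, if anything falls off the work surface, if the arm or the gripper's body presses on something with over 40 N, if the wrist force passes 120 N, or if a joint passes its speed limit or range.

## Working session

There is one attempt and no reset: what is moved stays moved. The work goes in short steps, Python scripts to look and compute and a tool call to move; the robot and the scene stay as the last step left them, time stands still between calls to the robot, and variables do not carry over. Pictures are saved under pics/ and viewed, and the job is handed in when it is done.

Besides the shell and the picture viewer there is one more tool, called after "Request:" as name([rows], argument=value, ...), one row to a line, values as JSON. apply_moves: Moves the arm, as the interface text tells. Its arguments: {"type":"object","properties":{"moves":{"type":"array"},"claw":{"type":"number"}},"required":["moves"]}

```bash
ls; mkdir -p pics
python3 - <<'E'
from station import bot
import cv2,json
print(bot.state(), bot.grasp_offset)
for n in("side","top"):
    d=bot.get_image(n); cv2.imwrite(f"pics/{n}0.png",d["frame"][:,:,::-1])
    print(n,d["fx"],d["fy"],d["cx"],d["cy"],d["extrinsics"])
E
```

```text
pics
{'t': 0.0, 'q': array([-1.13502804e+00,  3.14224656e-01, -4.80719524e-02,  1.21022135e+00,
        7.56421122e-07,  1.57081428e+00]), 'joint_velocities': array([ 1.96110767e-04, -1.73261082e-03, -7.65952100e-04, -2.98614256e-04,
        6.24354477e-05,  7.09857890e-04]), 'effort': array([-1.00263421e-04, -5.39596081e+01,  3.39744651e+01,  1.94955280e-02,
        4.59034231e-05,  8.19710550e-06]), 'ee_pos': array([ 253.14319403, -543.66743108,  403.83826927]), 'tcp_rot': array([-1.57121773,  1.5690747 ,  2.00612525]), 'force': array([0.47058216, 0.45215317, 0.43996325]), 'wrist_torque': array([ 0.01791116, -0.01809895, -0.01249534]), 'grip_width': 1.0051297784031499} 154.70000000000002
side 594.6339326203467 594.6339326203467 309.27501741457155 244.4818285291724 [[-9.39320517e-01 -2.02357677e-01  2.76998802e-01  1.94994636e+02]
 [-3.42234502e-01  4.97467660e-01 -7.97120739e-01  9.75834412e+02]
 [ 2.35055555e-02 -8.43550412e-01 -5.36535359e-01  7.47383956e+02]
 [ 0.00000000e+00  0.00000000e+00  0.00000000e+00  1.00000000e+00]]
top 475.6632204738545 475.6632204738545 312.0957803907513 236.22878527878427 [[-2.95792511e-03 -9.97948272e-01  6.39569913e-02  4.36084943e+02]
 [-9.99988999e-01  2.71902357e-03 -3.82206366e-03 -1.41145414e+01]
 [ 3.64032126e-03 -6.39675931e-02 -9.97945337e-01  1.28052297e+03]
 [ 0.00000000e+00  0.00000000e+00  0.00000000e+00  1.00000000e+00]]
```

View pics/top0.png

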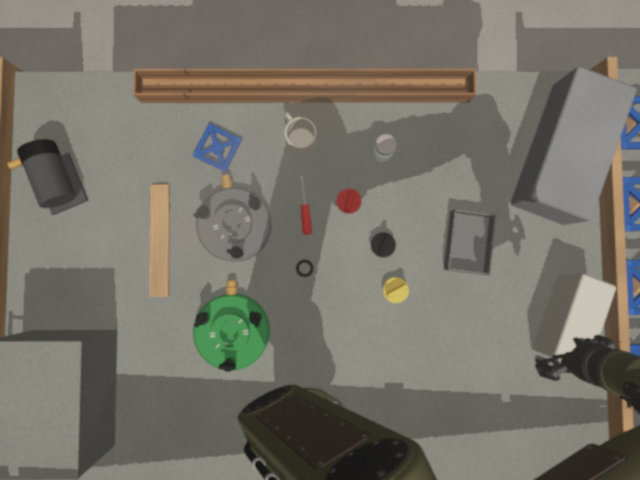

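View pics/side0.png

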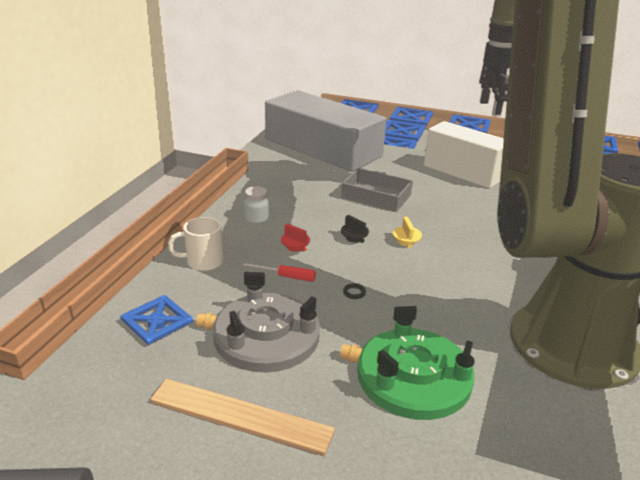

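The top view shows the grey housing at (233,222), the green look-alike at (231,332), and three plugs: black (383,244), red (349,201) and yellow (396,291). The grey housing and the black plug fit the description. I'll confirm both in enlarged crops.

Run:
```python
import cv2,numpy as np
t=cv2.imread("pics/top0.png");s=cv2.imread("pics/side0.png")
def c(im,x,y,w,h,k):
    return cv2.resize(im[y:y+h,x:x+w],None,fx=k,fy=k,interpolation=cv2.INTER_CUBIC)
cv2.imwrite("pics/h_top.png",c(t,185,165,96,100,6))
cv2.imwrite("pics/h_side.png",c(s,190,260,150,110,5))
a=c(t,360,220,50,50,8);b=c(s,330,205,50,50,8)
cv2.imwrite("pics/plug.png",np.hstack([a,b]))
```

```text
(no output)
```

View pics/h_top.png

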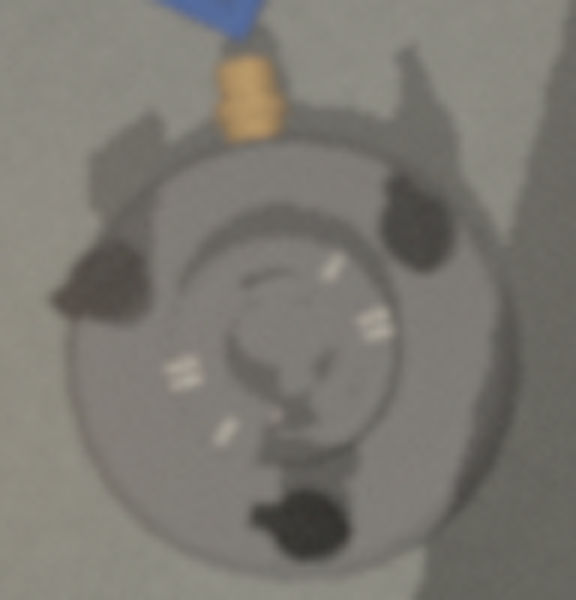

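View pics/h_side.png

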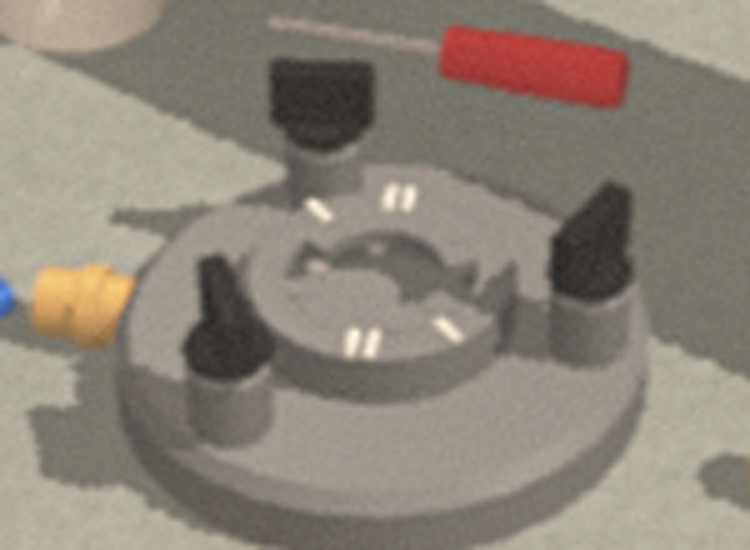

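View pics/plug.png

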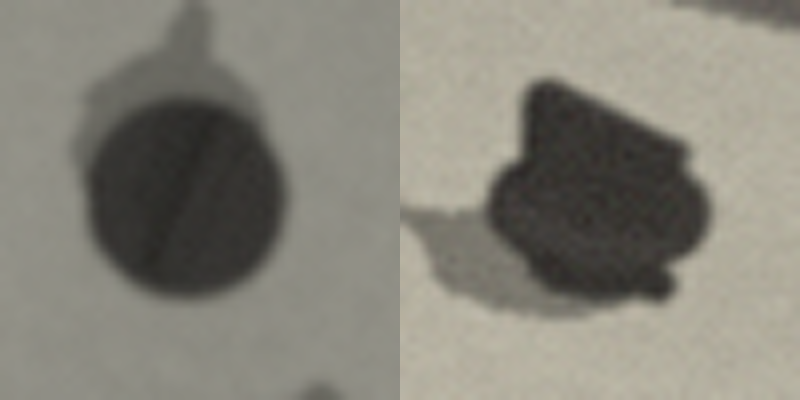

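```bash
cat > h.py <<'E'
import numpy as np,cv2
from scipy.optimize import least_squares
from station import bot
CAM={"side":(594.6339,309.275,244.4818,np.array([[-9.39320517e-01,-2.02357677e-01,2.76998802e-01,1.94994636e+02],[-3.42234502e-01,4.97467660e-01,-7.97120739e-01,9.75834412e+02],[2.35055555e-02,-8.43550412e-01,-5.36535359e-01,7.47383956e+02]])),
"top":(475.66322,312.09578,236.228785,np.array([[-2.95792511e-03,-9.97948272e-01,6.39569913e-02,4.36084943e+02],[-9.99988999e-01,2.71902357e-03,-3.82206366e-03,-1.41145414e+01],[3.64032126e-03,-6.39675931e-02,-9.97945337e-01,1.28052297e+03]]))}
def proj(c,P):
    f,cx,cy,E=CAM[c]; p=(np.atleast_2d(P)-E[:,3])@E[:,:3]
    return np.c_[cx+f*p[:,0]/p[:,2],cy+f*p[:,1]/p[:,2]]
def unproj(c,uv,z):
    f,cx,cy,E=CAM[c]; d=E[:,:3]@np.array([(uv[0]-cx)/f,(uv[1]-cy)/f,1]); return E[:,3]+d*(z-E[2,3])/d[2]
def box(x,y,yaw,L,W,z0,z1):
    c,s=np.cos(yaw),np.sin(yaw)
    return np.array([[x+c*a-s*b,y+s*a+c*b,z] for z in(z0,z1) for a,b in((-L/2,-W/2),(L/2,-W/2),(L/2,W/2),(-L/2,W/2))])
def circ(x,y,r,z,n=60):
    t=np.linspace(0,2*np.pi,n);return np.c_[x+r*np.cos(t),y+r*np.sin(t),0*t+z]
E
cat > m.py <<'E'
from h import *
def crop(p,x0,y0,k): p=np.array(p,float); return (p+.5)/k-.5+[x0,y0]
T=crop([(334,268),(226,431),(376,325),(183,373)],185,165,6)
S=crop([(319,210),(448,329),(399,197),(363,343)],190,260,5)
def pts(x,y,yaw):
    a=yaw+np.array([-.75,-.75+np.pi,-1.5,-1.5+np.pi]); return np.c_[x+42*np.cos(a),y+42*np.sin(a),0*a+50]
for cs in(("top",),("side",),("top","side")):
    f=lambda v:np.concatenate([(proj(c,pts(*v))-(T if c=="top" else S)).ravel() for c in cs])
    r=least_squares(f,[450,150,0]);print(cs,r.x.round(3),r.fun.round(2))
E
python3 m.py
```

```text
('top',) [5.50501e+02 1.90969e+02 1.72000e-01] [-0.09  0.03 -0.   -0.09 -0.29  0.12  0.38 -0.05]
('side',) [5.48303e+02 1.91793e+02 1.84000e-01] [ 0.09  0.17 -0.15 -0.21 -0.02  0.3   0.08 -0.2 ]
('top', 'side') [5.49186e+02 1.91173e+02 1.80000e-01] [-0.28  0.46  0.02  0.49 -0.4   0.49  0.33  0.58 -0.13 -0.15 -0.55 -0.5
 -0.23  0.01 -0.32 -0.54]
```

```bash
cat > k.py <<'E'
from h import *
H=(549.4,191.4,.18)
im={c:cv2.imread(f"pics/{c}0.png") for c in("side","top")}
off={"side":(549.4-548.3,191.4-191.8),"top":(549.4-550.5,191.4-191.0)} # true - measured
def mask(c,sil):
    m=np.zeros((480*4,640*4),np.uint8)
    for P in sil:
        P=P-np.array([*off[c],0])
        cv2.fillConvexPoly(m,cv2.convexHull(((proj(c,P)+.5)*4).round().astype(np.int32)),255)
    return cv2.resize(m,(640,480),interpolation=cv2.INTER_AREA)/255.
out={}
for n,a in(("a",np.pi/3),("b",np.pi),("c",-np.pi/3)):
    kx=H[0]+78*np.cos(H[2]+a);ky=H[1]+78*np.sin(H[2]+a);best=[]
    for c in("side","top"):
        g=cv2.cvtColor(im[c],cv2.COLOR_BGR2GRAY).astype(float)
        res=[]
        for q in np.arange(0,.75,.02):
            m=mask(c,[box(kx,ky,H[2]+a+1.5-q,40,11,69,90)])
            u,v=proj(c,[[kx,ky,79]])[0].astype(int)
            sl=np.s_[v-20:v+12,u-20:u+20]
            # dark score: bar inside must be dark, restrict to above-collar by penalising ring
            ring=cv2.dilate(m,np.ones((5,5)))-m
            coll=mask(c,[np.r_[circ(kx,ky,16,50),circ(kx,ky,16,69)]])
            ring=ring*(1-cv2.dilate(coll,np.ones((3,3))))
            res.append(((g*m).sum()/m.sum()-(g*ring).sum()/max(ring.sum(),1),q))
        best.append((c,[round(x[1],2) for x in sorted(res)[:3]],sorted(res)[0][0]))
    print(n,round(kx,1),round(ky,1),"end yaw",H[2]+a,best)
    out[n]=(kx,ky,a)
E
python3 k.py
```

```text
a 575.7 264.8 end yaw 1.2271975511965976 [('side', [np.float64(0.42), np.float64(0.44), np.float64(0.4)], np.float64(-77.49372075175928)), ('top', [np.float64(0.68), np.float64(0.72), np.float64(0.74)], np.float64(-37.72335712389898))]
b 472.7 177.4 end yaw 3.3215926535897933 [('side', [np.float64(0.32), np.float64(0.3), np.float64(0.28)], np.float64(-58.659426533976806)), ('top', [np.float64(0.34), np.float64(0.32), np.float64(0.3)], np.float64(-56.964201012034266))]
c 599.9 131.9 end yaw -0.8671975511965977 [('side', [np.float64(0.16), np.float64(0.12), np.float64(0.34)], np.float64(-52.9006159084446)), ('top', [np.float64(0.3), np.float64(0.26), np.float64(0.24)], np.float64(-34.90483912753233))]
```

```bash
cat > o.py <<'E'
from k import *
Q={"a":.42,"b":.32,"c":.2}
def draw(c,name,x,y,w,h,k):
    I=cv2.resize(im[c][y:y+h,x:x+w],None,fx=k,fy=k,interpolation=cv2.INTER_CUBIC)
    I=np.clip(I.astype(float)*1.6,0,255).astype(np.uint8)
    for n,(kx,ky,a) in out.items():
        B=box(kx,ky,H[2]+a+1.5-Q[n],40,11,69,90)-np.array([*off[c],0])
        p=((proj(c,B)+.5-[x,y])*k).astype(int)
        for i,j in((0,1),(1,2),(2,3),(3,0),(4,5),(5,6),(6,7),(7,4),(0,4),(1,5),(2,6),(3,7)):
            cv2.line(I,p[i].tolist(),p[j].tolist(),(0,255,0) if i>3 else (0,0,255),1)
    cv2.imwrite(name,I)
draw("side","pics/o_side.png",190,260,150,110,5)
draw("top","pics/o_top.png",185,165,96,100,6)
E
python3 o.py >/dev/null
```

```text
(no output)
```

View pics/o_side.png

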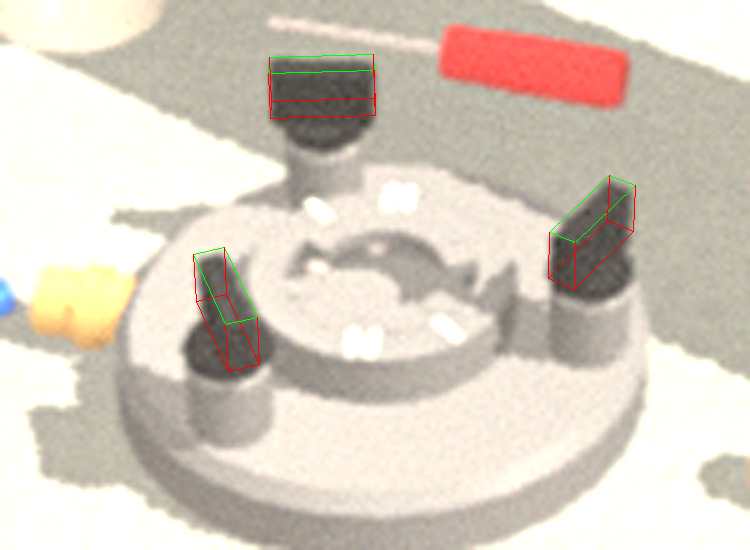

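View pics/o_top.png

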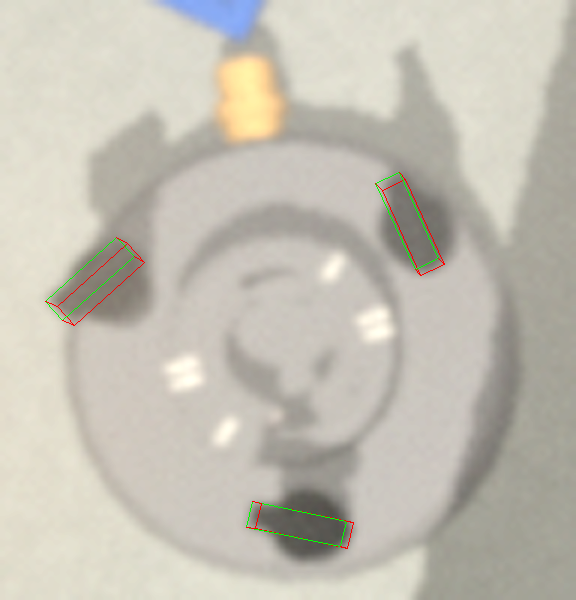

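```bash
cat > p.py <<'E'
from h import *
from k import off,im,mask
def sil(x,y,yaw):
    def cyl(r,a,b): return np.r_[circ(x,y,r,a),circ(x,y,r,b)]
    return [cyl(21.5,0,17),cyl(34,17,23),box(x,y,yaw,58,12,23,53),box(x,y,yaw,58,9,0,8)]
G={}
for c in("side","top"):
    g=cv2.cvtColor(im[c],cv2.COLOR_BGR2GRAY).astype(float); G[c]=1/(1+np.exp((g-75)/8))
W={"side":np.s_[205:255,330:380],"top":np.s_[222:262,362:406]}
from scipy.optimize import minimize
if __name__=="__main__":
    x0=unproj("top",(382.9,244.3),23);print(x0)
    for cs in(("side",),("top",),("side","top")):
        best=None
        for y0 in np.arange(-1.5,1.6,.4):
            f=lambda v:sum(((mask(c,sil(*v[:2],v[2]/30))-G[c])[W[c]]**2).sum() for c in cs)
            r=minimize(f,[x0[0],x0[1],y0*30],method="Nelder-Mead",options=dict(initial_simplex=[[x0[0]-4,x0[1]-4,y0*30],[x0[0]+6,x0[1],y0*30],[x0[0],x0[1]+6,y0*30],[x0[0],x0[1],y0*30+9]]))
            if best is None or r.fun<best.fun: best=r
        print(cs,best.x[:2],best.x[2]/30,best.fun)
    x,y,yaw=best.x[0],best.x[1],best.x[2]/30
    ims=[]
    for c in("side","top"):
        s=W[c];k=8;I=cv2.resize(im[c][s][:40,:44],None,fx=k,fy=k,interpolation=cv2.INTER_CUBIC);I=np.clip(I*1.6,0,255).astype(np.uint8)
        for P in sil(x,y,yaw):
            p=((proj(c,P-np.array([*off[c],0]))+.5-[s[1].start,s[0].start])*k).astype(np.int32)
            cv2.polylines(I,[cv2.convexHull(p)],True,(0,255,0),1)
        ims.append(I)
    cv2.imwrite("pics/o_plug.png",np.hstack(ims))
    st=bot.state();print(st["q"].round(3))
    from scipy.spatial.transform import Rotation as R
    M=R.from_euler("xyz",st["tcp_rot"]).as_matrix();print(M.round(3),"jaw yaw",np.arctan2(M[1,1],M[0,1]))
E
python3 p.py | grep -v end
```

```text
[ 494.75300117 -206.338188     23.        ]
('side',) [ 494.59082216 -205.67593071] 2.494897070084524 75.66397178312262
('top',) [ 495.28689412 -205.85481247] -0.1532210714368694 40.947814518034576
('side', 'top') [ 494.75570436 -205.62213157] -0.6448307753783347 118.71551977691479
[-1.135  0.314 -0.048  1.21   0.     1.571]
[[-0.001  0.422 -0.907]
 [ 0.001 -0.907 -0.422]
 [-1.    -0.002 -0.   ]] jaw yaw -1.1349894642629692
```

View pics/o_plug.png

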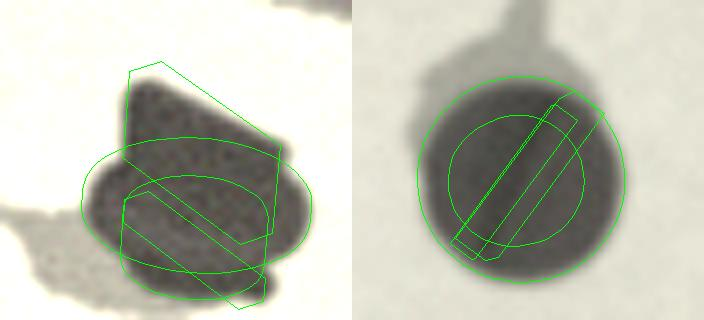

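```bash
python3 - <<'E' | grep -v end
from k import *
g=im["top"].astype(int)
print(g[244,366:400].sum(1)//3); print(g[228:262,383].sum(1)//3)
print(g[201,333:366]); 
s=im["side"].astype(int); 
for v in (225,228,230,232,234):print(v,s[v,336:374].sum(1)//3)
E
python3 - <<'E'
import cv2,numpy as np
t=cv2.imread("pics/top0.png");s=cv2.imread("pics/side0.png")
f=lambda im,x,y:cv2.resize(np.clip((im[y:y+44,x:x+44]).astype(float)*2.2,0,255).astype(np.uint8),None,fx=6,fy=6,interpolation=cv2.INTER_CUBIC)
cv2.imwrite("pics/three.png",np.vstack([np.hstack([f(t,361,222),f(t,327,179),f(t,374,269)]),np.hstack([f(s,333,208),f(s,273,217),f(s,385,213)])]))
E
```

```text
[139 140 139 135 111  68  52  54  51  51  47  44  47  45  44  44  42  44
  51  52  48  47  52  51  49  52  51  51  59  85 117 135 138 138]
[100 100 100  93  71  52  42  46  43  42  44  41  41  41  43  42  44  48
  50  50  50  50  46  51  47  51  50  54  66  98 130 137 137 139]
[[ 96 104 105]
 [ 93 101 104]
 [ 87  95 107]
 [ 72  76 120]
 [ 55  60 136]
 [ 52  54 140]
 [ 49  52 139]
 [ 50  52 140]
 [ 50  53 140]
 [ 51  54 141]
 [ 49  51 140]
 [ 48  52 139]
 [ 49  52 137]
 [ 44  47 125]
 [ 44  48 123]
 [ 47  49 133]
 [ 46  50 138]
 [ 48  51 138]
 [ 45  49 135]
 [ 48  51 136]
 [ 48  51 139]
 [ 48  51 140]
 [ 50  52 141]
 [ 49  53 140]
 [ 48  52 140]
 [ 49  51 141]
 [ 48  51 139]
 [ 65  69 141]
 [100 107 140]
 [126 135 142]
 [131 141 142]
 [133 143 144]
 [133 143 144]]
225 [172 175 176 174 177 172 154 121  91  55  45  53  54  52  49  55  50  54
  51  55  47  54  56  53  52  52  52  51  58  96 145 173 172 171 169 170
 177 173]
228 [171 168 169 174 158  99  59  54  54  55  53  51  54  51  56  57  53  55
  58  51  50  48  50  52  52  54  57  61  55  57  64  92 139 164 178 175
 171 172]
230 [172 170 167 157 123  71  49  60  58  58  52  54  55  55  55  57  53  56
  53  46  56  55  49  55  51  54  49  54  54  57  56  64 100 151 168 168
 173 173]
232 [121 115 114 116 102  72  51  57  56  59  61  60  60  57  62  51  57  44
  58  53  54  55  49  53  49  49  56  52  58  58  57  62  99 150 167 168
 165 166]
234 [115 115 117 117 118 108  82  63  56  57  60  64  61  61  59  64  65  57
  60  57  60  56  63  52  58  57  51  56  58  56  56  84 130 170 171 172
 168 168]
```

View pics/three.png

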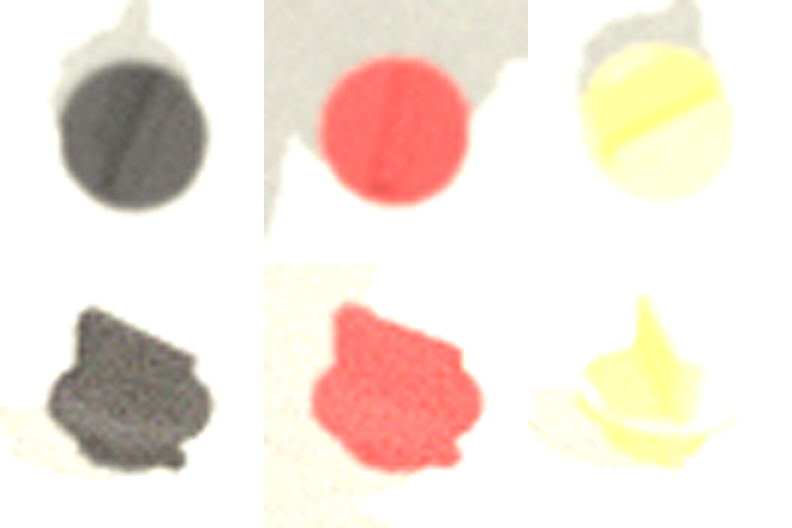

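```bash
sed -i 's/(g-75)\/8/(g-97)\/12/' p.py; python3 - <<'E' | grep -v end
from h import *
a=unproj("side",(348,215.7),53);b=unproj("side",(365.5,223.5),53);print(a,b,np.arctan2(*(b-a)[[1,0]]),np.hypot(*(b-a)[:2]))
a=unproj("top",(361+150/6-.5,222+75/6-.5),40);b=unproj("top",(361+105/6-.5,222+185/6-.5),40);print(a,b,np.arctan2(*(a-b)[[1,0]]),np.hypot(*(b-a)[:2]))
E
python3 p.py | grep -v end
```

```text
[ 512.02352292 -209.38224642   53.        ] [ 463.80724187 -189.89539503   53.        ] 2.7575095139300725 52.00526064736172
[ 520.90687164 -210.88057075   40.        ] [ 473.01692298 -190.68652757   40.        ] -0.39905184513394387 51.97351789913434
[ 494.75300117 -206.338188     23.        ]
('side',) [ 493.67464582 -202.33356839] -0.5837047093257449 45.174865697854344
('top',) [ 495.42948491 -205.20330057] -0.1621429235634486 22.896549149211733
('side', 'top') [ 495.20233219 -204.52864013] -0.5960622345671683 73.01645852053369
[-1.135  0.314 -0.048  1.21   0.     1.571]
[[-0.001  0.422 -0.907]
 [ 0.001 -0.907 -0.422]
 [-1.    -0.002 -0.   ]] jaw yaw -1.1349894642629692
```

View pics/o_plug.png

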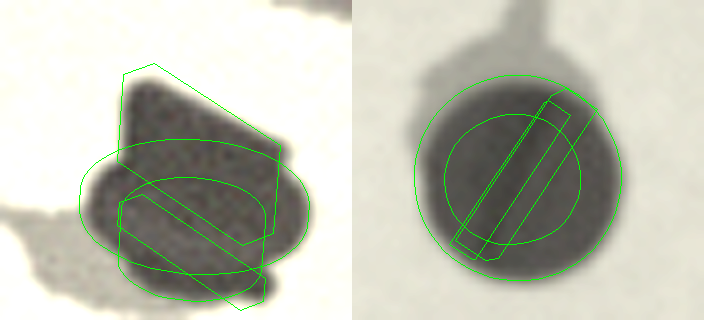

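```bash
cat > g.py <<'E'
import sys
from h import *
from scipy.spatial.transform import Rotation as R
def plan(x,y,z,psi=None,st=None):
    st=st or bot.state();M=R.from_euler("xyz",st["tcp_rot"]).as_matrix();p0=np.arctan2(M[1,1],M[0,1])
    if psi is None: psi=p0
    w=np.array([x,y,z])-st["ee_pos"]
    def t(ps):
        c,s=np.cos(ps),np.sin(ps);return np.array([-w[2],c*w[0]+s*w[1],s*w[0]-c*w[1]])
    print("t",st["t"],"pos",st["ee_pos"].round(1),"psi",round(p0,3),"q6",st["q"][5].round(3),"tilt",np.degrees(np.arccos(-M[2,0])).round(2),"F",st["force"].round(1),"grip",round(st["grip_width"],3))
    print("travel now",t(p0).round(1),"after spin",t(psi).round(1),"spin deg",np.degrees(p0-psi).round(2))
if __name__=="__main__": plan(*map(float,sys.argv[1:]))
E
python3 g.py 575.7 264.8 404 .736
python3 - <<'E'
import sys;sys.path.insert(0,'.')
from h import *
for p in [(493.4,-204.9,20)]: print(proj("side",p-np.array([1.1,-.4,0])),proj("top",p-np.array([-1.1,.4,0])))
E
```

```text
t 0.1 pos [ 253.2 -543.7  403.9] psi -1.135 q6 1.571 tilt 0.09 F [0.6 0.  0.5] grip 1.0
travel now [-1.000e-01 -5.968e+02 -6.337e+02] after spin [-1.000e-01  7.818e+02 -3.827e+02] spin deg -107.2
[[354.53590246 230.28149813]] [[382.33820426 244.44949226]]
```

Request:
apply_moves([
  {"travel": [0,-0.042,-0.045],"spin": 0},
  {"travel": [0,-0.042,-0.045],"spin": 0},
  {"travel": [0,-0.042,-0.045],"spin": 0},
  {"travel": [0,-0.042,-0.045],"spin": 0},
  {"travel": [0,-0.042,-0.045],"spin": 0},
  {"travel": [0,-0.042,-0.045],"spin": 0},
  {"travel": [0,-0.042,-0.045],"spin": 0},
  {"travel": [0,-0.042,-0.045],"spin": 0},
  {"travel": [0,-0.042,-0.045],"spin": 0},
  {"travel": [0,-0.042,-0.045],"spin": 0},
  {"travel": [0,-0.042,-0.045],"spin": 0},
  {"travel": [0,-0.042,-0.045],"spin": 0},
], claw=0.55)

```text
t: 1.6
ee_pos: [530.4, 143.0, 404.4]
tcp_rot: [0.632, 1.57, -2.073]
force: [1.7, -0.6, 0.2]
grip_width: 0.545
```

Request:
apply_moves([
  {"travel": [0,0,0],"spin": -10},
  {"travel": [0,0,0],"spin": -10},
  {"travel": [0,0,0],"spin": -10},
  {"travel": [0,0,0],"spin": -10},
  {"travel": [0,0,0],"spin": -10},
  {"travel": [0,0,0],"spin": -10},
  {"travel": [0,0,0],"spin": -10},
  {"travel": [0,0,0],"spin": -10},
  {"travel": [0,0,0],"spin": -10},
  {"travel": [0,0,0],"spin": -10},
  {"travel": [0,0,0],"spin": -7},
  {"travel": [0,0,0],"spin": 0},
])

```text
t: 3.1
ee_pos: [529.9, 140.9, 404.3]
tcp_rot: [-2.021, 1.57, -2.861]
force: [-0.7, -0.2, 0.2]
grip_width: 0.551
```

```bash
python3 g.py 575.7 264.8 300 .736
```

```text
t 3.1 pos [529.9 140.9 404.3] psi 0.731 q6 1.1 tilt 0.04 F [-0.7 -0.2  0.2] grip 0.551
travel now [104.3 116.8 -61.7] after spin [104.3 117.1 -61.1] spin deg -0.28
```

Request:
apply_moves([
  {"travel": [0,0.0584,-0.0306],"spin": -0.3},
  {"travel": [0,0.0584,-0.0306],"spin": 0},
  {"travel": [0.0543,0,0],"spin": 0},
  {"travel": [0.05,0,0],"spin": 0},
  {"travel": [0,0,0],"spin": 0},
  {"travel": [0,0,0],"spin": 0},
])

```text
t: 3.85
ee_pos: [573.9, 258.3, 302.1]
tcp_rot: [1.26, 1.569, 0.426]
force: [-0.6, 0.5, 1.4]
grip_width: 0.549
```

```bash
cat > snap.py <<'E'
import sys
from h import *
# snap.py name cam x y w h k ...
d=bot.get_image(sys.argv[2])["frame"][:,:,::-1]
x,y,w,h,k=map(int,sys.argv[3:8])
I=cv2.resize(d[y:y+h,x:x+w],None,fx=k,fy=k,interpolation=cv2.INTER_CUBIC)
cv2.imwrite(f"pics/{sys.argv[1]}.png",np.clip(I*1.4,0,255).astype(np.uint8));cv2.imwrite(f"pics/{sys.argv[1]}_raw.png",d)
E
python3 g.py 575.7 264.8 244 .736; python3 snap.py a1 side 150 180 200 150 4
```

```text
t 3.85 pos [573.9 258.3 302.1] psi 0.737 q6 1.257 tilt 0.09 F [-0.6  0.5  1.4] grip 0.549
travel now [58.1  5.7 -3.5] after spin [58.1  5.7 -3.6] spin deg 0.03
```

View pics/a1.png

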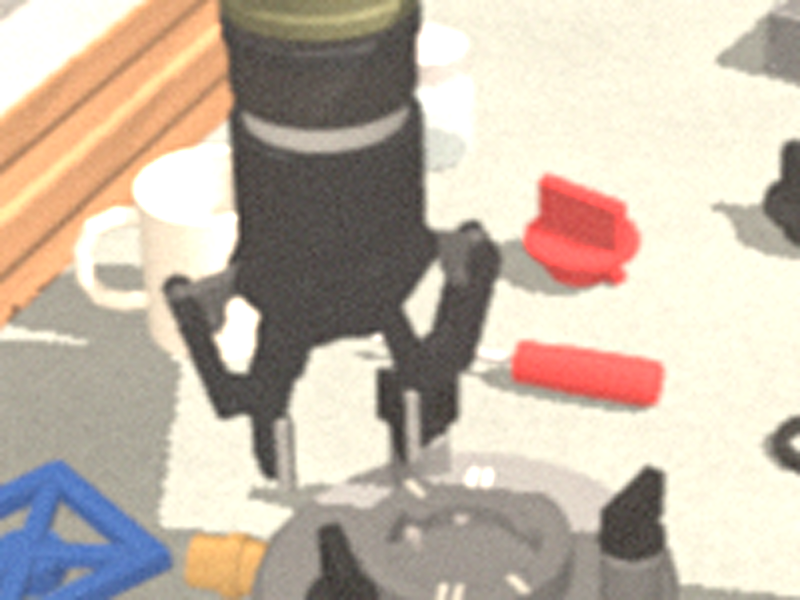

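Request:
apply_moves([
  {"travel": [0.02,0.0057,-0.0035],"spin": 0},
  {"travel": [0,0,0],"spin": 0},
  {"travel": [0,0,0],"spin": 0},
])

```text
t: 4.28
ee_pos: [575.1, 264.7, 280.5]
tcp_rot: [-1.295, 1.571, -2.128]
force: [-0.0, -0.5, 0.1]
grip_width: 0.548
```

```bash
python3 g.py 575.7 264.8 244 .736; python3 snap.py a2 side 150 180 200 150 4
```

```text
t 4.275 pos [575.1 264.7 280.5] psi 0.738 q6 1.264 tilt 0.01 F [-0.  -0.5  0.1] grip 0.548
travel now [36.5  0.5  0.3] after spin [36.5  0.5  0.3] spin deg 0.1
```

View pics/a2.png

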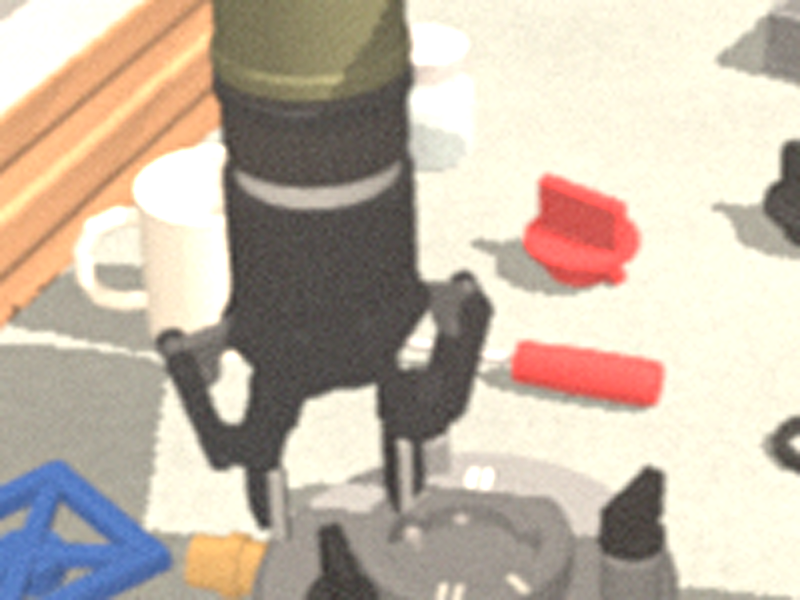

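Request:
apply_moves([
  {"travel": [0.018,0,0],"spin": 0},
  {"travel": [0.018,0,0],"spin": 0},
  {"travel": [0,0,0],"spin": 0},
])

```text
t: 4.7
ee_pos: [573.9, 264.0, 241.6]
tcp_rot: [-1.879, 1.566, -2.712]
force: [0.2, 0.2, 0.8]
grip_width: 0.551
```

Request:
apply_moves([
  {"travel": [0,0,0],"spin": 0},
  {"travel": [0,0,0],"spin": 0},
  {"travel": [0,0,0],"spin": 0},
  {"travel": [0,0,0],"spin": 0},
  {"travel": [0,0,0],"spin": 0},
  {"travel": [0,0,0],"spin": 0},
], claw=0)

```text
t: 5.45
ee_pos: [575.3, 264.6, 245.1]
tcp_rot: [0.933, 1.57, 0.1]
force: [-1.1, -1.3, 6.2]
grip_width: 0.108
```

```bash
python3 g.py 575.7 264.8 244 -.344; python3 snap.py a3 side 150 180 200 150 4
```

```text
t 5.45 pos [575.3 264.6 245.1] psi 0.738 q6 1.264 tilt 0.05 F [-1.1 -1.3  6.2] grip 0.108
travel now [1.1 0.4 0.1] after spin [ 1.1  0.3 -0.3] spin deg 61.97
```

View pics/a3.png

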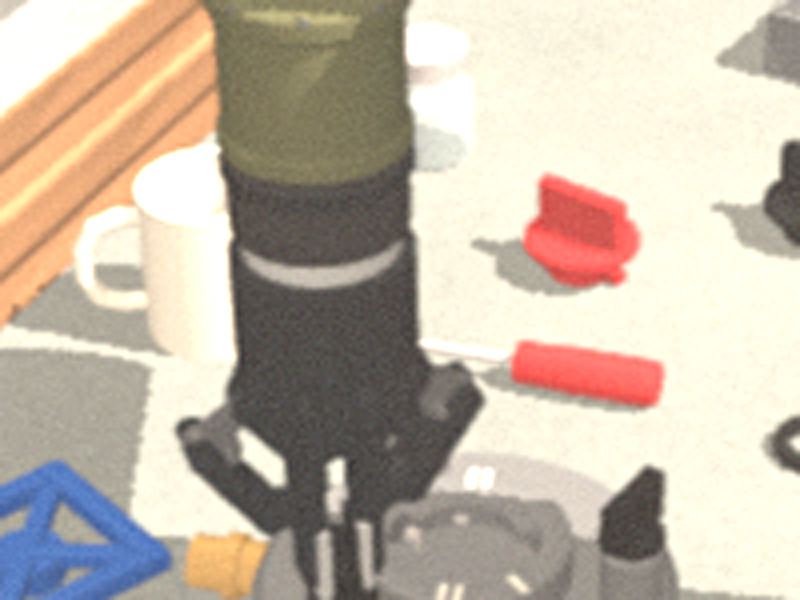

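Request:
apply_moves([
  {"travel": [0,0,0],"spin": 9},
  {"travel": [0,0,0],"spin": 9},
  {"travel": [0,0,0],"spin": 9},
  {"travel": [0,0,0],"spin": 9},
  {"travel": [0,0,0],"spin": 9},
  {"travel": [0,0,0],"spin": 9},
  {"travel": [0,0,0],"spin": 6},
  {"travel": [0,0,0],"spin": 3},
  {"travel": [0,0,0],"spin": 0},
  {"travel": [0,0,0],"spin": 0},
])

```text
t: 6.75
ee_pos: [575.4, 264.6, 245.1]
tcp_rot: [1.857, 1.57, -0.074]
force: [-0.6, -1.3, 5.0]
grip_width: 0.112
```

```bash
python3 g.py 575.7 264.8 244 -.344; python3 -c "
from station import bot;print(bot.state()['wrist_torque'])"; python3 snap.py a4 side 150 180 200 150 4
```

```text
t 6.75 pos [575.4 264.6 245.1] psi -0.361 q6 2.363 tilt 0.07 F [-0.6 -1.3  5. ] grip 0.112
travel now [ 1.1  0.2 -0.2] after spin [ 1.1  0.2 -0.2] spin deg -0.96
[-0.44093683  0.23523858  0.54769196]
```

View pics/a4.png

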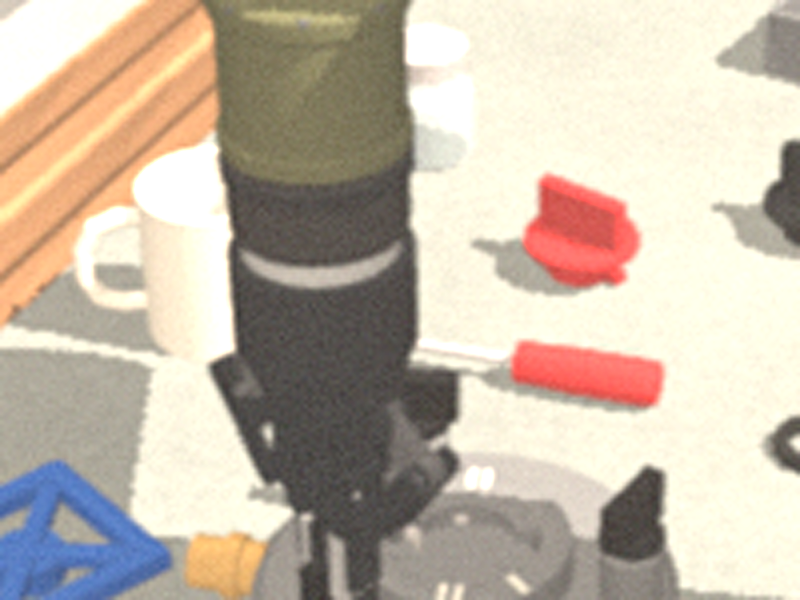

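Request:
apply_moves([
  {"travel": [0,0,0],"spin": 0},
  {"travel": [0,0,0],"spin": 0},
  {"travel": [0,0,0],"spin": 0},
  {"travel": [-0.03,0,0],"spin": 0},
  {"travel": [-0.03,0,0],"spin": 0},
  {"travel": [0,0,0],"spin": -10.5},
  {"travel": [0,0,0],"spin": -10.5},
  {"travel": [0,0,0],"spin": -10.5},
  {"travel": [0,0,0],"spin": -10.5},
  {"travel": [0,0,0],"spin": -10.5},
  {"travel": [0,0,0],"spin": -10.5},
  {"travel": [0,0,0],"spin": -10.5},
], claw=0.55)

```text
t: 8.3
ee_pos: [575.1, 264.7, 304.2]
tcp_rot: [-2.532, 1.571, 3.107]
force: [-0.5, 0.7, -0.2]
grip_width: 0.551
```

Request:
apply_moves([
  {"travel": [0,0,0],"spin": -10.5},
  {"travel": [0,0,0],"spin": -10.5},
  {"travel": [0,0,0],"spin": -10.5},
  {"travel": [0,0,0],"spin": -10.5},
  {"travel": [0,0,0],"spin": -10.5},
  {"travel": [0,0,0],"spin": -8.5},
  {"travel": [0,0,0],"spin": 0},
])

```text
t: 9.18
ee_pos: [575.1, 264.7, 304.3]
tcp_rot: [3.082, 1.571, -2.788]
force: [0.4, -0.5, -0.4]
grip_width: 0.548
```

```bash
python3 g.py 599.9 131.9 244 2.004; python3 snap.py a5 side 150 210 200 150 4
```

```text
t 9.175 pos [575.1 264.7 304.3] psi 1.984 q6 0.018 tilt 0.01 F [ 0.4 -0.5 -0.4] grip 0.548
travel now [  60.3 -131.5  -30.6] after spin [  60.3 -130.9  -33.2] spin deg -1.14
```

View pics/a5.png

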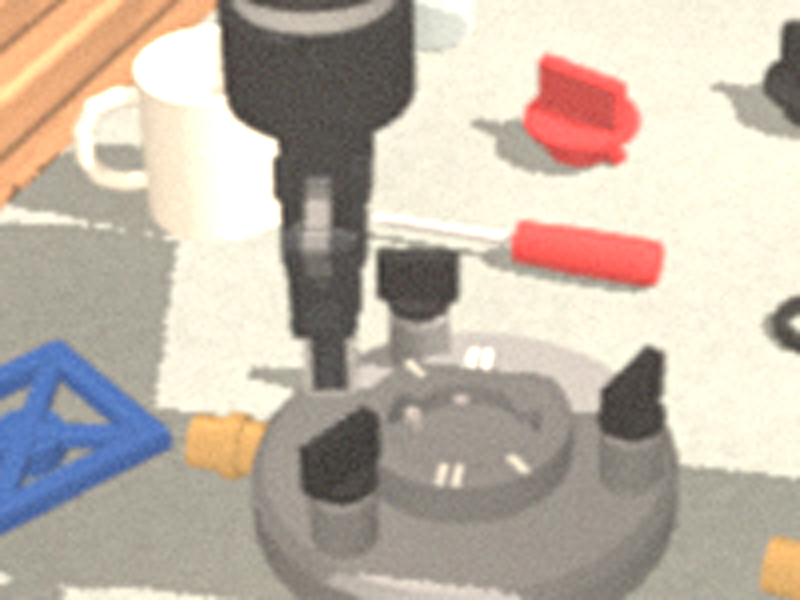

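Knob a's bar at (340,455) now points at the port. Next is knob c.

Request:
apply_moves([
  {"travel": [0,0,0],"spin": -1.1},
  {"travel": [0,-0.044,-0.0112],"spin": 0},
  {"travel": [0,-0.044,-0.0112],"spin": 0},
  {"travel": [0,-0.043,-0.011],"spin": 0},
  {"travel": [0,0,0],"spin": 0},
  {"travel": [0.02,0,0],"spin": 0},
  {"travel": [0,0,0],"spin": 0},
  {"travel": [0,0,0],"spin": 0},
])

```text
t: 10.22
ee_pos: [599.9, 132.5, 284.8]
tcp_rot: [0.68, 1.571, 1.115]
force: [-0.6, 0.3, 0.3]
grip_width: 0.551
```

```bash
python3 g.py 599.9 131.9 244 2.004; python3 snap.py c1 side 150 180 200 150 4
```

```text
t 10.225 pos [599.9 132.5 284.8] psi 2.006 q6 -0.217 tilt 0.01 F [-0.6  0.3  0.3] grip 0.551
travel now [40.8 -0.5 -0.3] after spin [40.8 -0.5 -0.3] spin deg 0.09
```

View pics/c1.png

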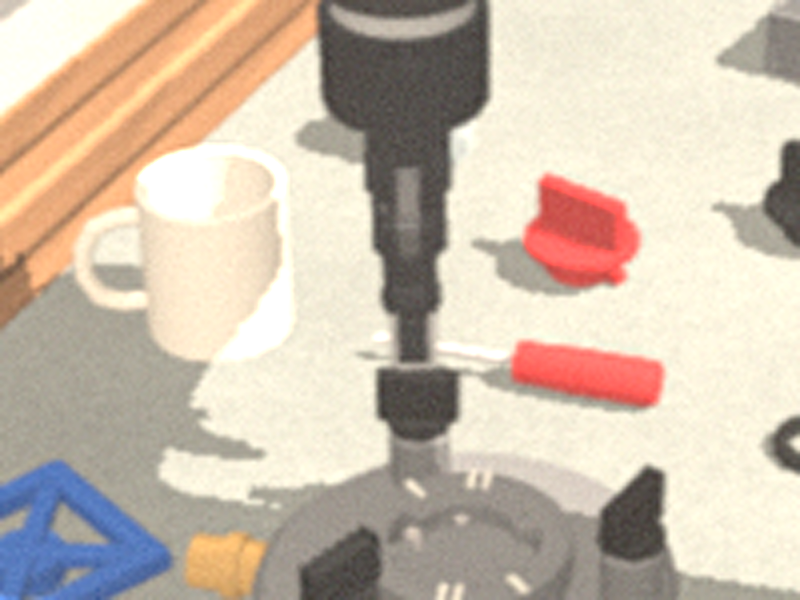

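Aligned over c at (417,400). Descend and close.

Request:
apply_moves([
  {"travel": [0.02,0,0],"spin": 0},
  {"travel": [0.02,0,0],"spin": 0},
  {"travel": [0,0,0],"spin": 0},
  {"travel": [0,0,0],"spin": 0},
])

```text
t: 10.78
ee_pos: [600.3, 132.1, 245.5]
tcp_rot: [-0.199, 1.57, 0.236]
force: [-0.2, -0.4, 1.2]
grip_width: 0.549
```

Request:
apply_moves([
  {"travel": [0,0,0],"spin": 0},
  {"travel": [0,0,0],"spin": 0},
  {"travel": [0,0,0],"spin": 0},
  {"travel": [0,0,0],"spin": 0},
  {"travel": [0,0,0],"spin": 0},
  {"travel": [0,0,0],"spin": 0},
], claw=0)

```text
t: 11.52
ee_pos: [600.3, 131.8, 245.4]
tcp_rot: [-0.108, 1.569, 0.326]
force: [-1.4, -0.3, 5.9]
grip_width: 0.113
```

```bash
python3 g.py 599.9 131.9 244 .704; python3 snap.py c2 side 150 180 200 150 4
```

```text
t 11.525 pos [600.3 131.8 245.4] psi 2.005 q6 -0.218 tilt 0.09 F [-1.4 -0.3  5.9] grip 0.113
travel now [ 1.4  0.2 -0.3] after spin [ 1.4 -0.2 -0.3] spin deg 74.53
```

View pics/c2.png

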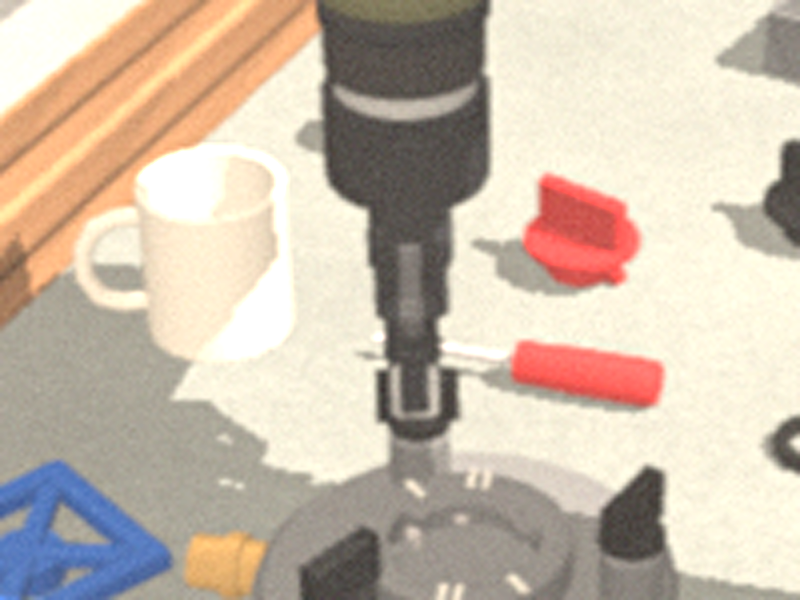

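Request:
apply_moves([
  {"travel": [0,0,0],"spin": 10},
  {"travel": [0,0,0],"spin": 10},
  {"travel": [0,0,0],"spin": 10},
  {"travel": [0,0,0],"spin": 10},
  {"travel": [0,0,0],"spin": 10},
  {"travel": [0,0,0],"spin": 10},
  {"travel": [0,0,0],"spin": 8},
  {"travel": [0,0,0],"spin": 5},
  {"travel": [0,0,0],"spin": 3},
  {"travel": [0,0,0],"spin": 0},
  {"travel": [0,0,0],"spin": 0},
])

```text
t: 12.95
ee_pos: [600.1, 130.9, 245.4]
tcp_rot: [-0.275, 1.568, -1.166]
force: [-2.2, -4.4, 8.2]
grip_width: 0.112
```

```bash
python3 g.py 599.9 131.9 244 .704; python3 -c "
from station import bot;print(bot.state()['wrist_torque'])"
```

```text
t 12.95 pos [600.1 130.9 245.4] psi 0.679 q6 1.107 tilt 0.15 F [-2.2 -4.4  8.2] grip 0.112
travel now [ 1.4  0.5 -0.8] after spin [ 1.4  0.5 -0.8] spin deg -1.43
[-0.92569618  0.46373856  0.61101438]
```

Request:
apply_moves([
  {"travel": [0,0,0],"spin": 0},
  {"travel": [0,0,0],"spin": 0},
  {"travel": [0,0,0],"spin": 0},
  {"travel": [-0.03,0,0],"spin": 0},
  {"travel": [-0.03,0,0],"spin": 0},
  {"travel": [0,0,0],"spin": -10.5},
  {"travel": [0,0,0],"spin": -10.5},
  {"travel": [0,0,0],"spin": -10.5},
  {"travel": [0,0,0],"spin": -10.5},
  {"travel": [0,0,0],"spin": -10.5},
  {"travel": [0,0,0],"spin": -10.5},
  {"travel": [0,0,0],"spin": -10.5},
], claw=0.55)

```text
t: 14.45
ee_pos: [599.9, 131.8, 304.2]
tcp_rot: [2.473, 1.57, 2.87]
force: [0.2, 0.4, -0.2]
grip_width: 0.551
```

Request:
apply_moves([
  {"travel": [0,0,0],"spin": -10.5},
  {"travel": [0,0,0],"spin": -10.5},
  {"travel": [0,0,0],"spin": -10.5},
  {"travel": [0,0,0],"spin": -10.5},
  {"travel": [0,0,0],"spin": -10.5},
  {"travel": [0,0,0],"spin": -3},
  {"travel": [0,0,0],"spin": 0},
  {"travel": [0,0,0],"spin": 0},
])

```text
t: 15.45
ee_pos: [599.9, 131.8, 304.3]
tcp_rot: [1.682, 1.571, 3.04]
force: [0.3, 0.7, 0.4]
grip_width: 0.549
```

```bash
python3 g.py 472.7 177.4 284 2.931
```

```text
t 15.45 pos [599.9 131.8 304.3] psi 2.929 q6 -1.142 tilt 0.01 F [0.3 0.7 0.4] grip 0.549
travel now [ 20.3 134.   17.7] after spin [ 20.3 133.9  18. ] spin deg -0.11
```

Request:
apply_moves([
  {"travel": [0,0.045,0.006],"spin": 0},
  {"travel": [0,0.045,0.006],"spin": 0},
  {"travel": [0,0.044,0.006],"spin": 0},
  {"travel": [0.02,0,0],"spin": 0},
  {"travel": [0,0,0],"spin": 0},
  {"travel": [0,0,0],"spin": 0},
  {"travel": [0,0,0],"spin": 0},
])

```text
t: 16.32
ee_pos: [473.5, 177.4, 285.0]
tcp_rot: [-1.011, 1.57, 0.348]
force: [-0.2, -0.9, 0.4]
grip_width: 0.551
```

```bash
python3 g.py 472.7 177.4 244 2.931;  python3 snap.py b1 side 190 190 200 150 4
```

```text
t 16.325 pos [473.5 177.4 285. ] psi 2.929 q6 -1.0 tilt 0.06 F [-0.2 -0.9  0.4] grip 0.551
travel now [41.   0.7 -0.2] after spin [41.   0.7 -0.2] spin deg -0.11
```

View pics/b1.png

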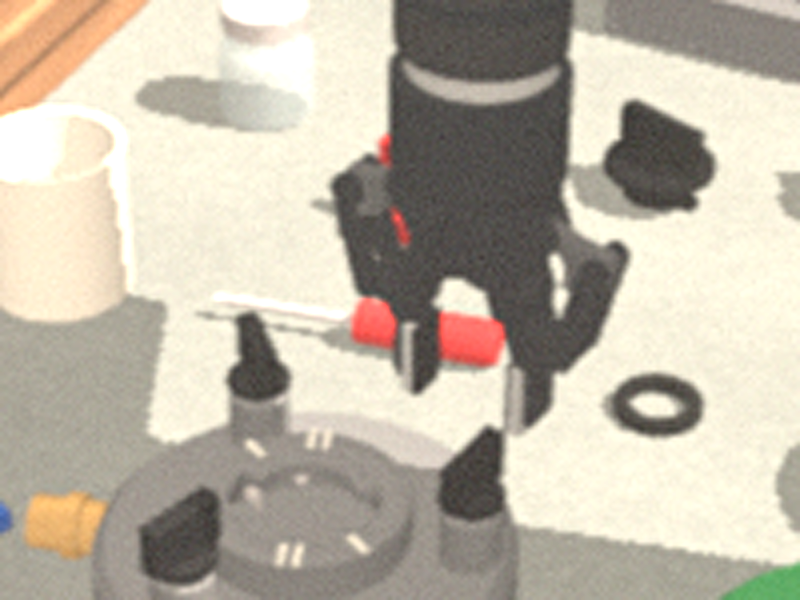

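Request:
apply_moves([
  {"travel": [0.02,0.0006,0],"spin": 0},
  {"travel": [0.02,0,0],"spin": 0},
  {"travel": [0,0,0],"spin": 0},
  {"travel": [0,0,0],"spin": 0},
])

```text
t: 16.88
ee_pos: [472.6, 177.7, 245.1]
tcp_rot: [-0.969, 1.57, 0.39]
force: [-0.0, 0.3, 0.4]
grip_width: 0.553
```

Request:
apply_moves([
  {"travel": [0,0,0],"spin": 0},
  {"travel": [0,0,0],"spin": 0},
  {"travel": [0,0,0],"spin": 0},
  {"travel": [0,0,0],"spin": 0},
  {"travel": [0,0,0],"spin": 0},
  {"travel": [0,0,0],"spin": 0},
], claw=0)

```text
t: 17.62
ee_pos: [472.3, 177.8, 245.2]
tcp_rot: [-0.795, 1.57, 0.564]
force: [-2.3, -0.2, 5.8]
grip_width: 0.11
```

```bash
python3 g.py 472.7 177.4 244 1.751;  python3 snap.py b2 side 190 190 200 150 4
```

```text
t 17.625 pos [472.3 177.8 245.2] psi 2.93 q6 -0.999 tilt 0.06 F [-2.3 -0.2  5.8] grip 0.11
travel now [ 1.2 -0.5 -0.3] after spin [ 1.2 -0.4  0.3] spin deg 67.54
```

View pics/b2.png

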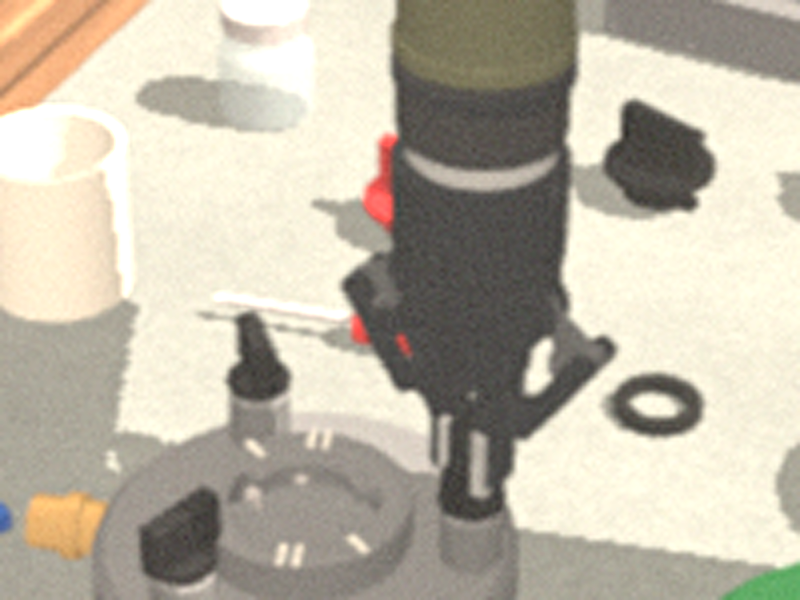

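Request:
apply_moves([
  {"travel": [0,0,0],"spin": 10},
  {"travel": [0,0,0],"spin": 10},
  {"travel": [0,0,0],"spin": 10},
  {"travel": [0,0,0],"spin": 10},
  {"travel": [0,0,0],"spin": 10},
  {"travel": [0,0,0],"spin": 8},
  {"travel": [0,0,0],"spin": 5},
  {"travel": [0,0,0],"spin": 4},
  {"travel": [0,0,0],"spin": 2},
  {"travel": [0,0,0],"spin": 0},
  {"travel": [0,0,0],"spin": 0},
])

```text
t: 19.05
ee_pos: [472.6, 177.5, 245.2]
tcp_rot: [-0.561, 1.569, -0.405]
force: [0.3, -1.8, 5.2]
grip_width: 0.109
```

```bash
python3 g.py 472.7 177.4 244 1.751; python3 -c "
from station import bot;print(bot.state()['wrist_torque'])"
```

```text
t 19.05 pos [472.6 177.5 245.2] psi 1.726 q6 0.204 tilt 0.11 F [ 0.3 -1.8  5.2] grip 0.109
travel now [ 1.2 -0.1  0.1] after spin [ 1.2 -0.1  0.1] spin deg -1.4
[-0.45660589  0.0397209   0.49448431]
```

Request:
apply_moves([
  {"travel": [0,0,0],"spin": 0},
  {"travel": [0,0,0],"spin": 0},
  {"travel": [0,0,0],"spin": 0},
  {"travel": [-0.03,0,0],"spin": 0},
  {"travel": [-0.04,0,0],"spin": 0},
  {"travel": [0,0,0],"spin": 10.5},
  {"travel": [0,0,0],"spin": 10.5},
  {"travel": [0,0,0],"spin": 10.3},
  {"travel": [0,0,0],"spin": 0},
  {"travel": [0,0,0],"spin": 0},
], claw=0.6)

```text
t: 20.3
ee_pos: [472.1, 177.6, 314.3]
tcp_rot: [-2.606, 1.571, -2.995]
force: [0.3, -0.2, -0.5]
grip_width: 0.596
```

```bash
python3 g.py 493.4 -204.9 315 1.18
```

```text
t 20.3 pos [472.1 177.6 314.3] psi 1.182 q6 0.748 tilt 0.01 F [ 0.3 -0.2 -0.5] grip 0.596
travel now [  -0.7 -345.9  164.7] after spin [  -0.7 -345.6  165.4] spin deg 0.13
```

Request:
apply_moves([
  {"travel": [0,-0.0432,0.0207],"spin": 0},
  {"travel": [0,-0.0432,0.0207],"spin": 0},
  {"travel": [0,-0.0432,0.0207],"spin": 0},
  {"travel": [0,-0.0432,0.0207],"spin": 0},
  {"travel": [0,-0.0432,0.0207],"spin": 0},
  {"travel": [0,-0.0432,0.0207],"spin": 0},
  {"travel": [0,-0.0432,0.0207],"spin": 0},
  {"travel": [0,-0.0432,0.0207],"spin": 0},
  {"travel": [0.04,0,0],"spin": 0},
  {"travel": [0.025,0,0],"spin": 0},
  {"travel": [0,0,0],"spin": 0},
  {"travel": [0,0,0],"spin": 0},
])

```text
t: 21.8
ee_pos: [493.8, -205.1, 250.3]
tcp_rot: [-0.013, 1.57, -0.404]
force: [0.2, -0.1, 0.7]
grip_width: 0.599
```

```bash
python3 g.py 493.4 -204.9 200 1.18; python3 snap.py p1 side 260 120 180 140 4;python3 snap.py p1t top 185 165 96 100 6
```

```text
t 21.8 pos [ 493.8 -205.1  250.3] psi 1.18 q6 -0.003 tilt 0.05 F [ 0.2 -0.1  0.7] grip 0.599
travel now [50.3  0.  -0.4] after spin [50.3  0.  -0.4] spin deg 0.02
```

View pics/p1.png

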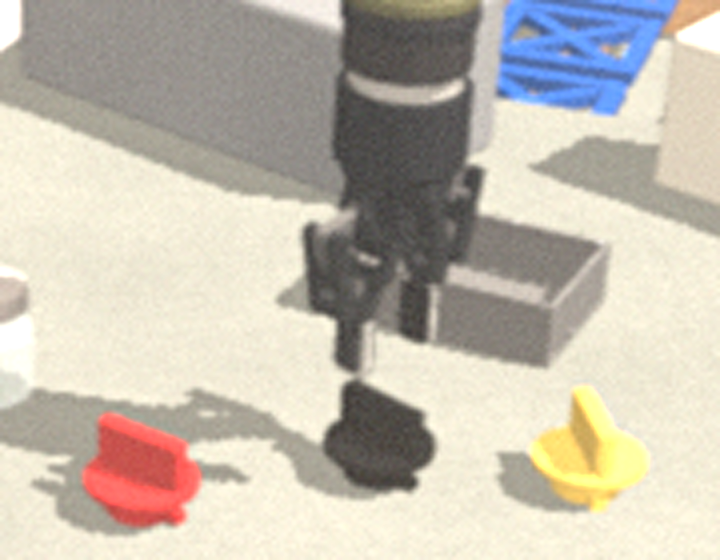

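View pics/p1t.png

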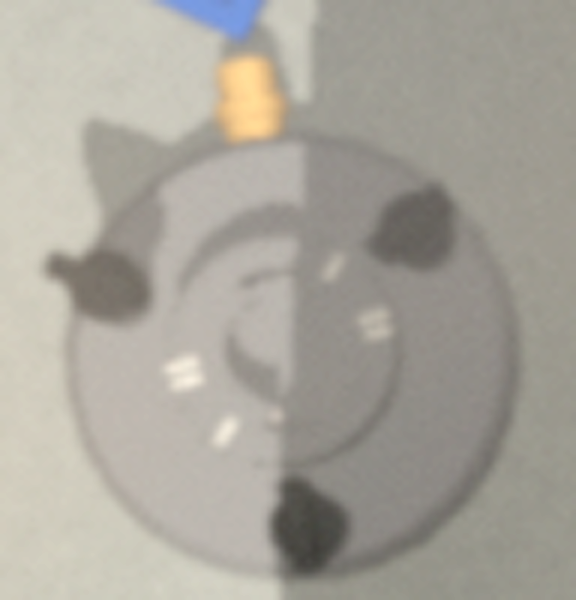

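All three knob bars point at the port, and the jaws straddle the black plug's bar at (385,405). Descend and grip.

Request:
apply_moves([
  {"travel": [0.025,0,0],"spin": 0},
  {"travel": [0.015,0,0],"spin": 0},
  {"travel": [0.009,0,0],"spin": 0},
  {"travel": [0,0,0],"spin": 0},
  {"travel": [0,0,0],"spin": 0},
])

```text
t: 22.52
ee_pos: [493.6, -205.2, 200.9]
tcp_rot: [-0.044, 1.57, -0.436]
force: [0.4, -0.2, 0.8]
grip_width: 0.6
```

Request:
apply_moves([
  {"travel": [0,0,0],"spin": 0},
  {"travel": [0,0,0],"spin": 0},
  {"travel": [0,0,0],"spin": 0},
  {"travel": [0,0,0],"spin": 0},
  {"travel": [0,0,0],"spin": 0},
  {"travel": [0,0,0],"spin": 0},
], claw=0)

```text
t: 23.28
ee_pos: [493.5, -205.2, 200.7]
tcp_rot: [-0.303, 1.57, -0.695]
force: [-0.5, -1.1, 5.9]
grip_width: 0.129
```

```bash
python3 g.py 493.4 -204.9 201 1.18; python3 snap.py p2 side 310 170 100 80 8
```

```text
t 23.275 pos [ 493.5 -205.2  200.7] psi 1.179 q6 -0.002 tilt 0.04 F [-0.5 -1.1  5.9] grip 0.129
travel now [-0.3  0.2 -0.2] after spin [-0.3  0.2 -0.2] spin deg -0.05
```

View pics/p2.png

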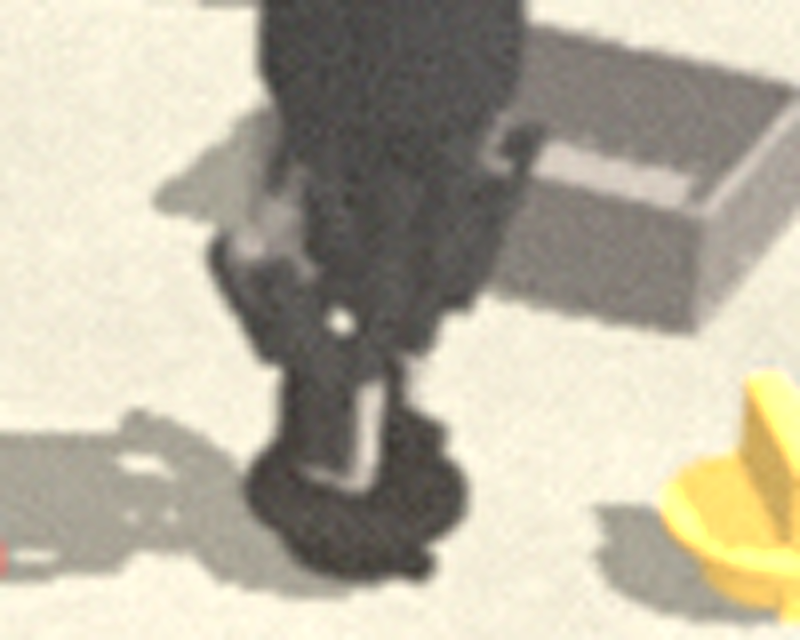

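Request:
apply_moves([
  {"travel": [-0.02,0,0],"spin": 0},
  {"travel": [-0.035,0,0],"spin": 0},
  {"travel": [-0.035,0,0],"spin": 0},
  {"travel": [-0.04,0,0],"spin": 0},
  {"travel": [0,0,0],"spin": -8.2},
  {"travel": [0,0,0],"spin": -8.2},
  {"travel": [0,0,0],"spin": -8.2},
  {"travel": [0,0,0],"spin": -8.2},
  {"travel": [0,0,0],"spin": 0},
  {"travel": [0,0,0],"spin": 0},
])

```text
t: 24.58
ee_pos: [493.1, -204.8, 329.9]
tcp_rot: [2.42, 1.57, 2.598]
force: [0.1, -0.7, -2.1]
grip_width: 0.126
```

```bash
python3 g.py 549.4 191.4 330 1.751; python3 snap.py p3 side 310 100 100 80 8
```

```text
t 24.575 pos [ 493.1 -204.8  329.9] psi 1.75 q6 -0.572 tilt 0.06 F [ 0.1 -0.7 -2.1] grip 0.126
travel now [-1.000e-01  3.799e+02  1.258e+02] after spin [-1.000e-01  3.797e+02  1.264e+02] spin deg -0.09
```

View pics/p3.png

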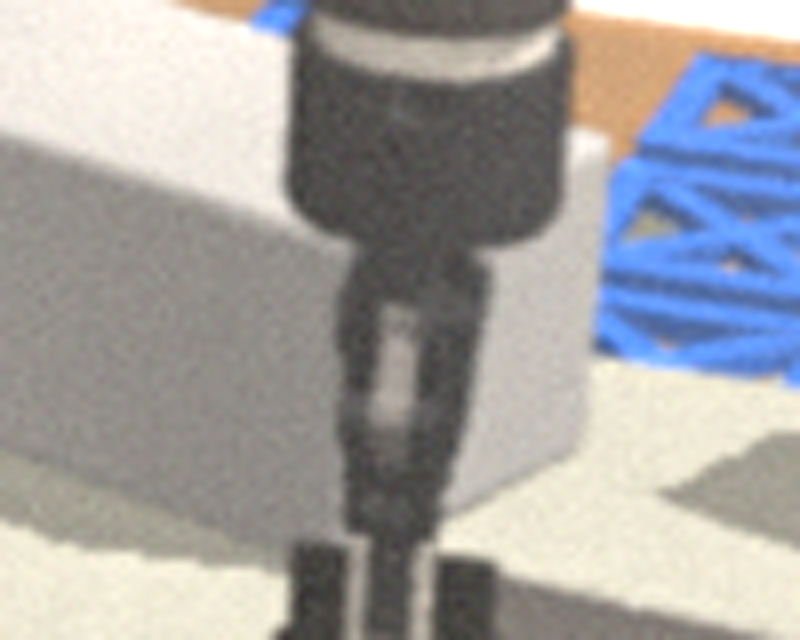

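Request:
apply_moves([
  {"travel": [0,0.0422,0.014],"spin": 0},
  {"travel": [0,0.0422,0.014],"spin": 0},
  {"travel": [0,0.0422,0.014],"spin": 0},
  {"travel": [0,0.0422,0.014],"spin": 0},
  {"travel": [0,0.0422,0.014],"spin": 0},
  {"travel": [0,0.0422,0.014],"spin": 0},
  {"travel": [0,0.0422,0.014],"spin": 0},
  {"travel": [0,0.0422,0.014],"spin": 0},
  {"travel": [0,0.0422,0.014],"spin": 0},
  {"travel": [0,0,0],"spin": 0},
  {"travel": [0,0,0],"spin": 0},
  {"travel": [0,0,0],"spin": 0},
])

```text
t: 26.12
ee_pos: [548.7, 190.3, 330.3]
tcp_rot: [-2.619, 1.57, -2.44]
force: [0.3, -0.2, -2.7]
grip_width: 0.127
```

```bash
python3 g.py 549.4 191.4 253 1.751; python3 snap.py p4 side 200 200 130 110 6
```

```text
t 26.125 pos [548.7 190.3 330.3] psi 1.75 q6 0.154 tilt 0.03 F [ 0.3 -0.2 -2.7] grip 0.127
travel now [77.3  1.   0.9] after spin [77.3  1.   0.9] spin deg -0.05
```

View pics/p4.png

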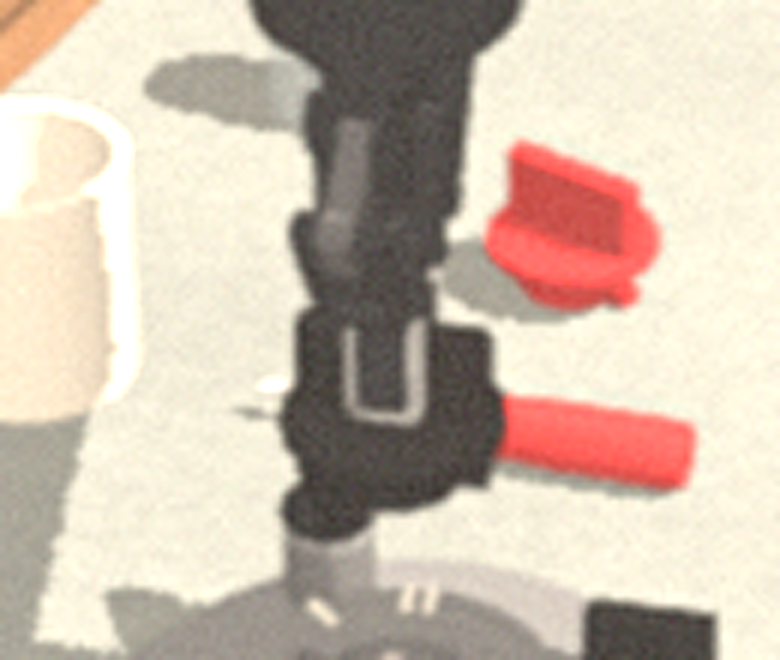

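Run:
```python
from h import *
P=np.array([548.7,190.3,149.6])-[1.1,-.4,0]
c=proj("side",circ(P[0],P[1],34,149.6));print(c[:,0].min(),c[:,0].max(),"meas",200+282.5/6-.5,200+505.5/6-.5)
print(proj("side",P+[10,0,0])-proj("side",P))
```

```text
246.22152038863675 285.0543034960691 meas 246.58333333333334 283.75
[[-5.21934125 -1.21301841]]
```

Request:
apply_moves([
  {"travel": [0.04,0.001,0.0009],"spin": 0},
  {"travel": [0.025,0,0],"spin": 0},
  {"travel": [0.009,0,0],"spin": 0},
  {"travel": [0,0,0],"spin": 0},
  {"travel": [0,0,0],"spin": 0},
])

```text
t: 26.8
ee_pos: [550.3, 192.4, 257.7]
tcp_rot: [0.162, 1.569, 0.343]
force: [0.3, 0.5, -1.7]
grip_width: 0.128
```

```bash
python3 g.py 549.4 191.4 234 1.751; python3 snap.py p5 side 200 240 130 100 6; python3 snap.py p5t top 185 165 96 100 6
```

```text
t 26.8 pos [550.3 192.4 257.7] psi 1.751 q6 0.156 tilt 0.11 F [ 0.3  0.5 -1.7] grip 0.128
travel now [23.7 -0.8 -1. ] after spin [23.7 -0.8 -1. ] spin deg 0.02
```

View pics/p5.png

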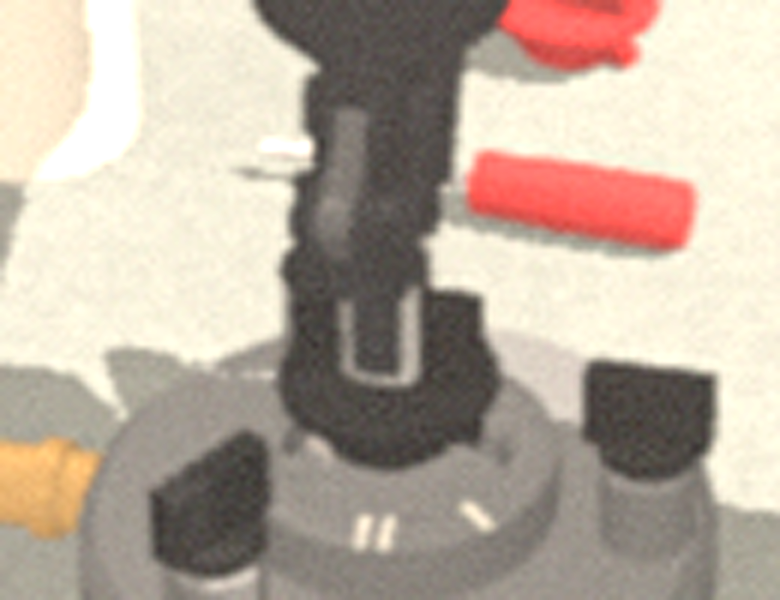

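Request:
apply_moves([
  {"travel": [0.003,0,0],"spin": 0},
  {"travel": [0,0,0],"spin": 0},
  {"travel": [0,0,0],"spin": 0},
])

```text
t: 27.28
ee_pos: [549.5, 192.4, 253.4]
tcp_rot: [-2.873, 1.571, -2.692]
force: [-0.4, -0.0, -1.7]
grip_width: 0.128
```

```bash
python3 g.py 549.4 191.4 234 1.751
```

```text
t 27.275 pos [549.5 192.4 253.4] psi 1.752 q6 0.156 tilt 0.01 F [-0.4 -0.  -1.7] grip 0.128
travel now [19.4 -1.  -0.3] after spin [19.4 -1.  -0.3] spin deg 0.05
```

Request:
apply_moves([
  {"travel": [0,-0.001,-0.0003],"spin": 0},
  {"travel": [0.002,0,0],"spin": 0},
  {"travel": [0.002,0,0],"spin": 0},
  {"travel": [0.002,0,0],"spin": 0},
  {"travel": [0,0,0],"spin": 0},
])

```text
t: 27.9
ee_pos: [549.4, 191.3, 247.1]
tcp_rot: [-3.058, 1.57, -2.877]
force: [-0.0, 0.5, -1.8]
grip_width: 0.122
```

```bash
python3 g.py 549.4 191.4 234 1.751
```

```text
t 27.9 pos [549.4 191.3 247.1] psi 1.752 q6 0.154 tilt 0.03 F [-0.   0.5 -1.8] grip 0.122
travel now [13.1  0.1  0. ] after spin [13.1  0.1  0. ] spin deg 0.04
```

Request:
apply_moves([
  {"travel": [0.003,0,0],"spin": 0},
  {"travel": [0.003,0,0],"spin": 0},
  {"travel": [0.003,0,0],"spin": 0},
  {"travel": [0,0,0],"spin": 0},
])

```text
t: 28.4
ee_pos: [549.3, 191.3, 238.0]
tcp_rot: [-3.003, 1.57, -2.822]
force: [-0.1, 0.4, -2.1]
grip_width: 0.128
```

Request:
apply_moves([
  {"travel": [0.002,0,0],"spin": 0},
  {"travel": [0.002,0,0],"spin": 0},
  {"travel": [0,0,0],"spin": 0},
  {"travel": [0,0,0],"spin": 0},
])

```text
t: 28.9
ee_pos: [549.5, 191.4, 234.4]
tcp_rot: [1.96, 1.571, 2.141]
force: [-0.2, 0.4, -1.4]
grip_width: 0.13
```

```bash
python3 g.py 549.4 191.4 234 1.751;python3 -c "
from station import bot;print(bot.state()['wrist_torque'])"; python3 snap.py p6 side 200 240 130 100 6; python3 snap.py p6t top 185 165 96 100 6
```

```text
t 28.9 pos [549.5 191.4 234.4] psi 1.752 q6 0.154 tilt 0.0 F [-0.2  0.4 -1.4] grip 0.13
travel now [ 0.4  0.  -0.1] after spin [ 0.4  0.  -0.1] spin deg 0.04
[ 0.06381439 -0.02430766  0.0085022 ]
```

View pics/p6.png

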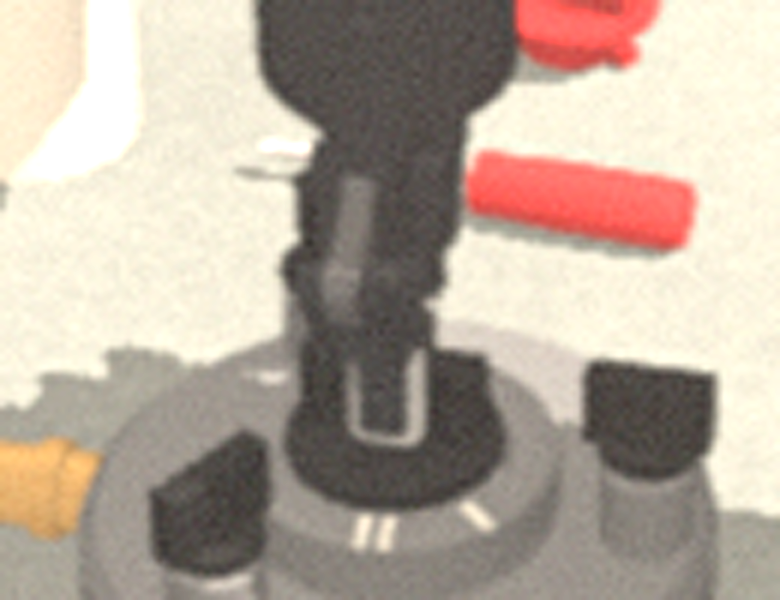

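Request:
apply_moves([
  {"travel": [0.001,0,0],"spin": 0},
  {"travel": [0,0,0],"spin": 0},
  {"travel": [0,0,0],"spin": 0},
])

```text
t: 29.38
ee_pos: [549.6, 191.4, 233.9]
tcp_rot: [0.11, 1.57, 0.291]
force: [-1.4, -0.6, 5.2]
grip_width: 0.13
```

```bash
python3 g.py 549.4 191.4 234 1.0
```

```text
t 29.375 pos [549.6 191.4 233.9] psi 1.752 q6 0.154 tilt 0.03 F [-1.4 -0.6  5.2] grip 0.13
travel now [-0.1  0.1 -0.2] after spin [-0.1 -0.1 -0.2] spin deg 43.07
```

Disc seated with about 6 N of contact. Twist in two stages.

Request:
apply_moves([
  {"travel": [0,0,0],"spin": 5},
  {"travel": [0,0,0],"spin": 5},
  {"travel": [0,0,0],"spin": 5},
  {"travel": [0,0,0],"spin": 5},
  {"travel": [0,0,0],"spin": 0},
  {"travel": [0,0,0],"spin": 0},
])

```text
t: 30.12
ee_pos: [549.7, 191.2, 233.9]
tcp_rot: [-0.256, 1.57, -0.422]
force: [-0.5, -2.0, 6.6]
grip_width: 0.126
```

```bash
python3 g.py 549.4 191.4 234 1.0;python3 -c "
from station import bot;print(bot.state()['wrist_torque'])"
```

```text
t 30.125 pos [549.7 191.2 233.9] psi 1.404 q6 0.501 tilt 0.05 F [-0.5 -2.   6.6] grip 0.126
travel now [-0.1  0.1 -0.3] after spin [-0.1 -0.  -0.4] spin deg 23.16
[-0.41546702  0.31091884 -0.02921487]
```

Request:
apply_moves([
  {"travel": [0,0,0],"spin": 5},
  {"travel": [0,0,0],"spin": 5},
  {"travel": [0,0,0],"spin": 5},
  {"travel": [0,0,0],"spin": 5},
  {"travel": [0,0,0],"spin": 3},
  {"travel": [0,0,0],"spin": 0},
  {"travel": [0,0,0],"spin": 0},
])

```text
t: 31.0
ee_pos: [549.6, 191.2, 233.8]
tcp_rot: [-0.131, 1.57, -0.699]
force: [-1.5, -1.6, 5.7]
grip_width: 0.123
```

```bash
python3 g.py 549.4 191.4 234 1.0;python3 -c "
from station import bot;print(bot.state()['wrist_torque'])"; python3 snap.py f1 side 200 240 130 100 6; python3 snap.py f1t top 185 165 96 100 6
```

```text
t 31.0 pos [549.6 191.2 233.8] psi 1.003 q6 0.903 tilt 0.05 F [-1.5 -1.6  5.7] grip 0.123
travel now [-0.2  0.1 -0.3] after spin [-0.2  0.1 -0.3] spin deg 0.17
[-0.40073056  0.32740629  0.00312754]
```

View pics/f1.png

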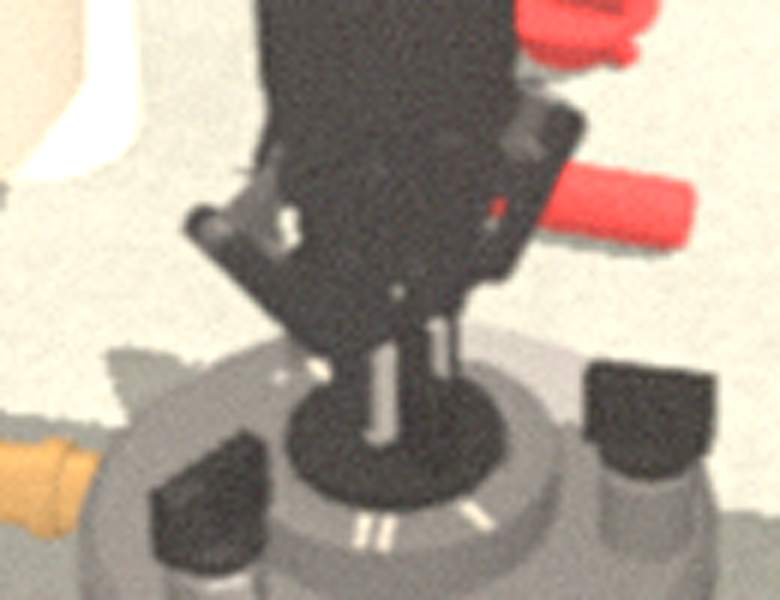

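View pics/f1t.png

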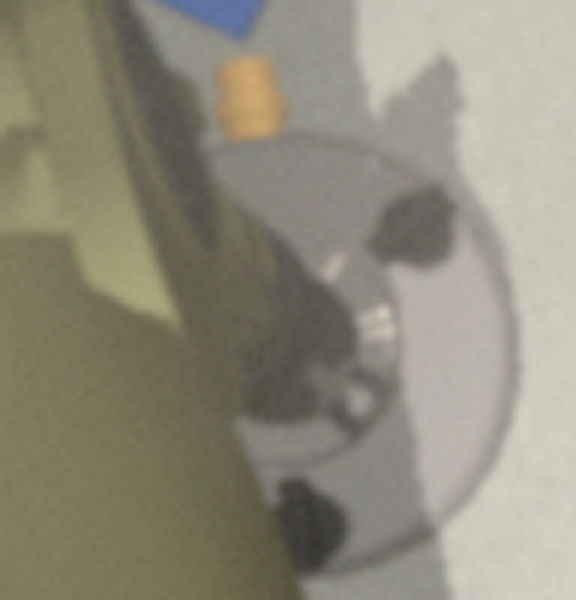

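```bash
python3 -c "
from station import bot;print(bot.job_done());s=bot.state();print(s['t'],s['grip_width'],s['ee_pos'])"
```

```text
the job is handed in; nothing more can be done
None
the job is handed in; nothing more can be done
```

I handed the job in at about 31 s. It reports no verdict, so success rests on my own last checks below.

- **Bolts:** I turned knobs a, c and b clockwise to their end stops. Each ended against a reaction of about 0.5–0.6 N m, and in the pictures all three bars point at the port.
- **Plug:** I lowered the black plug into the grey housing's port until its disc touched the turret, with about 6 N of contact. In the final side view the disc lies flush.
- **Twist:** I turned the plug 43° (0.75 rad) clockwise and kept hold of it. The measured tool yaw was within 0.2° of the target. The wrist moment about the port axis was near zero, so neither the spring's turn-back nor the lock click showed in it.
- **Grip:** The gripper was still closed on the bar, with an opening of 0.123.
- **Other things:** I saw no bystander moved and had no unexpected contact, but I did not measure them again at the end.

At the end the arm hid part of the port from the top camera. The plug's final angle therefore comes from the side view and the tool yaw. The two cameras disagreed by about 2 mm on the housing's position. I used their mean, and the plug went in without snagging.

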